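# Stack the conical spring washers of a microscope's damping foot

## Task

Finish the spring pack of the microscope's vibration-damping foot: one conical washer is already seated on the upright arbor, and the other three wait on the rack, some dished side up and some dished side down. Put all three on the arbor on top of it, each the way up it lies, in the order that makes the faces alternate from every washer to the next, all sitting flat. Lower each washer onto the stack before letting go, never dropping it, and do not disturb the bottle, the beaker or the wrench.

Things in the scene. Friction and masses are not known exactly. Their poses are not given: they have to be found in the camera images.
- arbor: sizes in mm: fixed grey plate 110 x 110 x 10 with a round seat (58 in diameter, top 30 above the bench) and an upright steel arbor 28 in diameter, straight up to 95 above the bench, then tapering to 16 at its tip at 103. Origin: centre of the plate's underside, z up. One washer of either kind starts on the seat
- seat (a point): point on the arbor's axis at the seat's top, 30 above the bench; z up. An alternating stack grows 16 per washer: the undersides of the second, third and fourth washers come to rest 16, 32 and 48 above this point
- rack: sizes in mm: fixed white plate 90 (x) x 290 (y) x 10 with three grey drums 58 in diameter in a row along its y axis, at y = -105, 0 and 105, flat tops 30 above the bench; one washer lies centred on each. Origin: centre of the plate's underside, on the bench. A washer's rim overhangs its drum by 4 mm all round
- dish_a: loose steel conical spring washer (mm): 66 outside, 16 high, about 0.12 kg; it lies dished side up like a bowl, wide rim on top, narrow end (44) below. Origin on its axis at its underside, z up. Hole 31 wide at the narrow end, flaring to 53. Grip it across its wide rim, an upright band 66 in diameter, from 7 to 13.5 above the origin; a 2.5 bevel breaks its wide-end edge. It may start on the arbor or any drum
- dish_b: loose steel conical spring washer (mm): 66 outside, 16 high, about 0.12 kg; it lies dished side up like a bowl, wide rim on top, narrow end (44) below. Origin on its axis at its underside, z up. Hole 31 wide at the narrow end, flaring to 53. Grip it across its wide rim, an upright band 66 in diameter, from 7 to 13.5 above the origin; a 2.5 bevel breaks its wide-end edge. It may start on the arbor or any drum
- dome_a: loose steel conical spring washer (mm): 66 outside, 16 high, about 0.12 kg; it lies dished side down like a dome, wide rim below, narrow end (44) on top. Origin on its axis at its underside, z up. Hole 31 wide at the narrow end, flaring to 53. Grip it across its wide rim, an upright band 66 in diameter, from 2.5 to 9 above the origin; a 2.5 bevel breaks its wide-end edge. It may start on the arbor or any drum
- dome_b: loose steel conical spring washer (mm): 66 outside, 16 high, about 0.12 kg; it lies dished side down like a dome, wide rim below, narrow end (44) on top. Origin on its axis at its underside, z up. Hole 31 wide at the narrow end, flaring to 53. Grip it across its wide rim, an upright band 66 in diameter, from 2.5 to 9 above the origin; a 2.5 bevel breaks its wide-end edge. It may start on the arbor or any drum
- reagent_bottle: bystander: brown glass bottle 56 mm in diameter, 115 tall, origin at the centre of its underside
- beaker: bystander: glass beaker 70 mm in diameter, 90 tall, origin at the centre of its underside
- wrench: bystander: steel wrench 160 mm long lying on the bench along its own x
Things that resemble listed ones, but are neither listed nor needed, are in the scene too. What is shaped like the dome_b but green is not meant.

How it is judged:
By the outcome, as a careful person would: the job done as asked, in the order asked, and still so for the second after the job is handed in, with the robot touching nothing.
It also fails if it takes over 67 s, if anything falls off the work surface, if the arm or the gripper's body presses on something with over 40 N, if the wrist force passes 120 N, or if a joint passes its speed limit or range.

## Robot

A 6-joint arm with a two-finger parallel gripper is mounted at the origin on the work surface. World frame = base frame: x ahead of the robot, y to its left, z up, the work surface at z = 0. Lengths are in m, angles in rad, forces in N, time in s.
With the tool pointing down it reaches from about 0.3 to 0.875 m from the base axis. Payload 6.4 kg.
Tool frame: the origin (TCP) lies where the fingers leave the gripper's body, on its centre line; the fingertips stand 73 mm ahead of it and the grasp point (between the pads) lies 54 mm ahead of it (ctrl.pinch_z is the distance from the TCP to the grasp point, in m); z points along the fingers, y is the direction in which the jaws open and shut (so a half turn about z gives the same grasp; the last joint's range is limited). The gripper opens to 85 mm and grips with 20 to 120 N. Pads are 22 mm wide; open, the fingers measure 114 mm over their backs; the gripper's body (76 mm by 85 mm) begins 54 mm behind the grasp point. The pads swing forward as they close: fully open they stand 13 mm farther back than shut.
Start: joints at [0.944, 0.181, 1.607, -0, 1.354, -0.206], TCP at [0.235, 0.525, 0.304] pointing down, gripper open.
Joint ranges: [-2.99, 2.99], [-0.89, 2.07], [0.3, 2.58], [-1.14, 4.28], [0, 2.63], [-3.12, 3.12]. Speed limits (rad/s): [2.57, 2.57, 3.01, 3.14, 3.14, 3.14].

## Interface

Orientations are given as a unit quaternion [w, x, y, z].
In Python, from bench import ctrl, camera, camera_model gives the robot as it stands.
- The arm moves only by the tool arm_command, never from a script. Its argument "series" is a list of rows, each a list of 7 numbers: the shift along the tool's x, y, z in m, then the turn, a rotation vector about the tool's x, y, z in degrees, then the finger opening in m, from 0 to 0.0854. In form: [[tx, ty, tz, rx, ry, rz, gripper], ...]. A call has exactly 5 rows; each row is the pose to reach, as a shift and turn from the pose commanded when the call began, along the tool's axes at that moment; what a row does not reach only later rows make up. A row lasts 1/10 s, in which the tool goes at most 50 mm and 8.59 degrees, less where a joint would pass 70% of its speed; a pose out of reach is approached as far as the arm can. A call with a gripper value outside its range is refused whole. The fingers move at their own pace and stop on an object; the grip force is fixed at half the most. Time passes only in rows, so rows that repeat a pose let the fingers close, or fill a call up. It gives the time, the measured TCP pose, the force and the opening at its end, in the units of the state.
- ctrl.get_obs(): the state, without advancing time (a new reading comes with each control period).
- camera(name): name is "scene" or "side" or "wrist"; returns (picture, depth): 420x560x3 uint8, red, green, blue; 420x560 float32, m along the optical axis (not along the pixel's ray), 0 where there is no reading.
- camera_model(name): a dict with "K" (3x3 intrinsics, pixels), "position" and "attitude" of the camera in the world. Camera axes: x right, y down, z forward; pixel columns grow to the right and rows downward; lengths in m; the calibration is good to about 2 mm. A picture is of the moment at which its call begins: read the wrist's pose just before it. camera_model takes no time and is no camera call; for the wrist camera it gives the pose at the moment of the call.
- ctrl.hand_in(): hands the job in, once; it reports no verdict.
The state is a dict: "time_s": time; "q": joint angles; "dq": joint speeds; "joint_efforts": joint torques, N m; "eef_pos": TCP position; "eef_rot": TCP orientation; "wrist_force": force on the tool from outside, world axes, zero at the start; "torque": the same for the moment, N m; "opening": opening from 0.0 (shut) to 1.0 (fully open).
Only numpy, scipy, OpenCV 4.12 (cv2) and the standard library are available. Lean on these libraries where they do the work, as an engineer would, in place of code of your own. Each camera call takes 0.05 s, during which the arm holds its last target. There are 200 camera calls.

## Working session

There is one attempt and no reset: what is moved stays moved. The work goes in short steps, Python scripts to look and compute and a tool call to move; the robot and the scene stay as the last step left them, time stands still between calls to the robot, and variables do not carry over. Pictures are saved under pics/ and viewed, about 8 in all and at most 12, crops included, and the job is handed in when it is done.

Besides the shell and the picture viewer there is one more tool, called in YAML: its name, and indented under it one key for each argument. arm_command: Moves the arm, as the interface text tells. Its arguments: {"type":"object","properties":{"series":{"type":"array","items":{"type":"array","items":{"type":"number"}}}},"required":["series"]}

```bash
ls && mkdir -p pics && cat > h.py <<'E'
import numpy as np, cv2
from bench import ctrl, camera, camera_model
from scipy.spatial.transform import Rotation as R
def rot(a):
    a=np.array(a,float)
    return a if a.shape==(3,3) else R.from_quat([a[1],a[2],a[3],a[0]]).as_matrix()
def world(name,d,m=None):
    m=m or camera_model(name);K=np.array(m["K"]);v,u=np.mgrid[:d.shape[0],:d.shape[1]]
    p=np.stack([(u-K[0,2])/K[0,0]*d,(v-K[1,2])/K[1,1]*d,d],-1)
    return p@rot(m["attitude"]).T+np.array(m["position"])
E
python3 - <<'E'
from h import *
o=ctrl.get_obs();print({k:np.round(v,4).tolist() for k,v in o.items()},ctrl.pinch_z)
for n in("scene","side","wrist"):
    m=camera_model(n);p,d=camera(n);np.savez(n+".npz",p=p,d=d,w=world(n,d,m))
    print(n,m)
    cv2.imwrite(f"pics/{n}0.png",p[...,::-1])
E
```

```text
pics
{'time_s': 0.0, 'q': [0.9437, 0.1815, 1.608, 0.0, 1.3538, -0.2063], 'dq': [-0.0004, 0.0011, 0.0004, 0.0026, -0.0006, 0.0003], 'joint_efforts': [-0.0001, -44.4853, -35.1339, -0.0003, 0.0086, 0.0], 'eef_pos': [0.2346, 0.5245, 0.303], 'eef_rot': [-0.0004, 0.2088, 0.9779, -0.0008], 'wrist_force': [0.3391, 0.0465, -1.0037], 'torque': [0.0167, -0.042, 0.0471], 'opening': 1.0033} 0.0539
scene {'K': array([[390.53561893,   0.        , 269.60754748],
       [  0.        , 390.53561893, 211.40508456],
       [  0.        ,   0.        ,   1.        ]]), 'position': array([ 1.25837139, -0.00714453,  0.44634073]), 'attitude': array([-0.35033089,  0.62382192,  0.60713936, -0.34568234])}
side {'K': array([[434.71075764,   0.        , 273.74812305],
       [  0.        , 434.71075764, 209.65887229],
       [  0.        ,   0.        ,   1.        ]]), 'position': array([ 0.41807832, -0.79093293,  0.73450539]), 'attitude': array([-0.4267513 ,  0.89525662, -0.11394199,  0.05844765])}
wrist {'K': array([[308.52679868,   0.        , 280.36806361],
       [  0.        , 308.52679868, 202.79159559],
       [  0.        ,   0.        ,   1.        ]]), 'position': array([0.16147332, 0.55743449, 0.37309603]), 'attitude': array([0.13253205, 0.82885286, 0.53683994, 0.08509446])}
```

View pics/scene0.png

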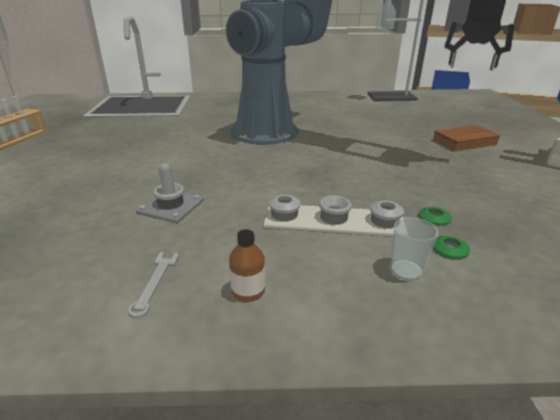

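View pics/side0.png

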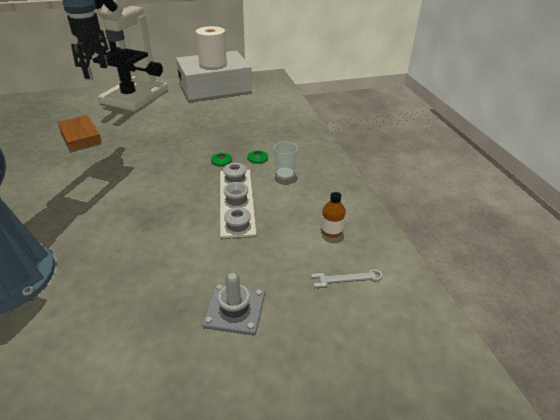

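The scene picture shows the arbor at (170,195), probably with a dish on it. The rack washers are at (285,205), (335,208) and (387,212), and the green decoys at (435,215) and (452,247). The side view shows the same rack washers at (237,215), (236,192) and (235,170), and the arbor at (234,300). Next I confirm the faces in one crop and measure.

```bash
python3 - <<'E'
from h import *
s=np.load("scene.npz");t=np.load("side.npz")
a=cv2.resize(s["p"][160:240,130:410],None,fx=2.8,fy=2.8,interpolation=cv2.INTER_CUBIC)
b=cv2.resize(t["p"][150:245,190:280],(330,348),interpolation=cv2.INTER_CUBIC)
c=cv2.resize(t["p"][260:340,190:280],(390,347),interpolation=cv2.INTER_CUBIC)
low=np.hstack([b,c[:348] if len(c)==348 else cv2.resize(c,(390,348))]);low=np.pad(low,((0,0),(0,a.shape[1]-low.shape[1]),(0,0)))
cv2.imwrite("pics/crop.png",np.vstack([a,low])[...,::-1])
for n,f,boxes in(("scene",s,[(140,160,205,220),(266,190,303,224),(317,192,354,226),(367,196,406,230)]),("side",t,[(205,265,265,330),(221,205,254,235),(221,180,252,206),(221,160,250,181)])):
    for x0,y0,x1,y1 in boxes:
        w=f["w"][y0:y1,x0:x1].reshape(-1,3)
        k=(w[:,2]>.0325)&(w[:,2]<.06); q=w[k]
        m=np.median(q,0); q=q[np.linalg.norm(q[:,:2]-m[:2],axis=1)<.06]
        (cx,cy),r=cv2.minEnclosingCircle(q[:,:2].astype(np.float32)*1000)
        zs=np.histogram(q[:,2],bins=np.arange(.032,.06,.003))[0]
        hi=q[q[:,2]>.043]
        (ax,ay),ar=cv2.minEnclosingCircle(hi[:,:2].astype(np.float32)*1000) if len(hi)>3 else ((0,0),0)
        print(n,"all",round(cx,1),round(cy,1),round(r,1),"top",round(ax,1),round(ay,1),round(ar,1),len(q),zs, q[:,2].max().round(4))
        tip=w[w[:,2]>.085]
        if len(tip): print("  arbor",np.round(tip.mean(0),4),np.round(tip.min(0),4),np.round(tip.max(0),4))
        lo=w[(w[:,2]>.006)&(w[:,2]<.014)]
        print("  plate",np.round(lo.min(0),3),np.round(lo.max(0),3))
w=s["w"]; 
E
```

```text
scene all 491.4 -215.5 33.1 top 490.6 -215.3 32.7 387 [  8  22  65  82 130  30  15  15  16] 0.0599
  arbor [ 0.571  -0.1935  0.1303] [ 0.4817 -0.2278  0.0851] [ 1.2584 -0.0071  0.4463]
  plate [ 0.444 -0.277  0.006] [ 0.557 -0.145  0.014]
scene all 545.9 37.3 34.1 top 547.2 38.0 27.6 425 [ 32  48  83 109 131  22   0   0   0] 0.0482
  arbor [ 1.2584 -0.0071  0.4463] [ 1.2584 -0.0071  0.4463] [ 1.2584 -0.0071  0.4463]
  plate [ 0.501 -0.001  0.007] [0.584 0.08  0.014]
scene all 563.6 141.5 32.8 top 563.6 141.6 32.8 437 [ 23  49  88  98 157  22   0   0   0] 0.0481
  arbor [ 1.2584 -0.0071  0.4463] [ 1.2584 -0.0071  0.4463] [ 1.2584 -0.0071  0.4463]
  plate [0.514 0.103 0.008] [0.596 0.19  0.014]
scene all 580.2 244.6 33.2 top 582.7 243.0 28.3 472 [ 36  60  90 122 142  22   0   0   0] 0.048
  arbor [0.7564 0.2015 0.1212] [ 0.6961 -0.0071  0.0857] [1.2584 0.237  0.4463]
  plate [0.531 0.201 0.008] [0.612 0.287 0.014]
side all 488.9 -216.4 33.5 top 488.9 -216.4 33.5 554 [ 40  41  61  72 148 141  22   6  19] 0.0599
  arbor [ 0.4824 -0.2718  0.1542] [ 0.4181 -0.7909  0.085 ] [ 0.5025 -0.2068  0.7345]
  plate [ 0.425 -0.281  0.006] [ 0.561 -0.145  0.014]
side all 545.2 37.1 34.9 top 545.6 35.9 32.2 372 [34 21 46 80 96 88  7  0  0] 0.0505
  arbor [ 0.4181 -0.7909  0.7345] [ 0.4181 -0.7909  0.7345] [ 0.4181 -0.7909  0.7345]
  plate [ 0.5   -0.008  0.008] [0.602 0.128 0.014]
side all 561.8 140.4 35.2 top 561.8 140.4 35.2 322 [42 27 40 56 73 78  6  0  0] 0.0515
  arbor [ 0.4181 -0.7909  0.7345] [ 0.4181 -0.7909  0.7345] [ 0.4181 -0.7909  0.7345]
  plate [0.519 0.105 0.008] [0.618 0.245 0.014]
side all 576.9 245.0 36.6 top 578.2 242.5 31.4 260 [25 19 38 52 56 62  8  0  0] 0.0519
  arbor [ 0.4181 -0.7909  0.7345] [ 0.4181 -0.7909  0.7345] [ 0.4181 -0.7909  0.7345]
  plate [0.538 0.221 0.006] [0.639 0.346 0.014]
```

View pics/crop.png

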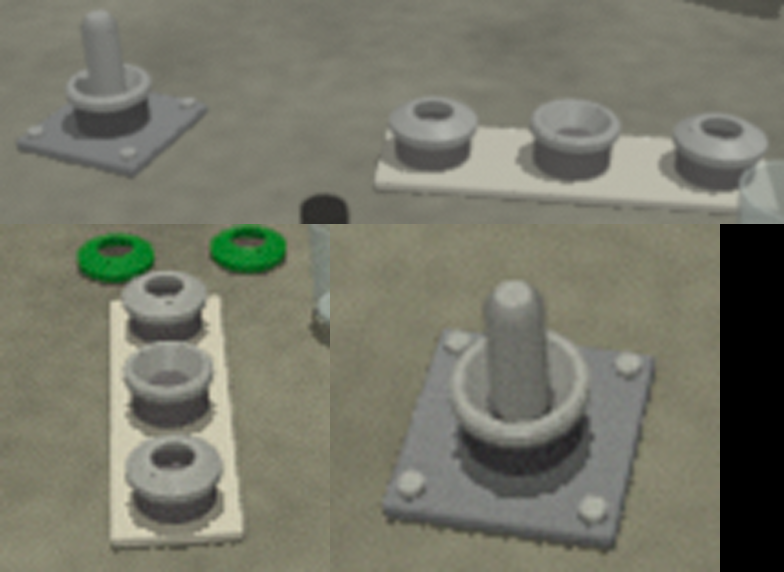

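The crop settles it: the arbor holds a dish, and the rack runs dome at (285,205), dish at (335,208), dome at (387,212). The two flat green rings are decoys. So the order is dome, dish, dome. Now I measure the clearances around the far dome, and the fingertips.

```bash
python3 - <<'E'
from h import *
for n in("scene","side"):
    f=np.load(n+".npz");w=f["w"];p=f["p"].astype(int);d=f["d"]
    g=(p[...,1]>p[...,0]+40)&(p[...,1]>p[...,2]+40)&(d>0)
    k,l,st,c=cv2.connectedComponentsWithStats(g.astype(np.uint8))
    for i in range(1,k):
        if st[i,4]>60: q=w[l==i]; print(n,"green",np.round(q.min(0),3),np.round(q.max(0),3))
    box={"scene":(392,222,438,280),"side":(274,143,298,182)}[n]
    q=w[box[1]:box[3],box[0]:box[2]].reshape(-1,3);q=q[(q[:,2]>.012)&(q[:,2]<.1)&(q[:,0]>.5)&(q[:,0]<.8)]
    print(n,"beaker pts",len(q),np.round(np.percentile(q,[2,50,98],axis=0),3).tolist())
    br=(p[...,0]>p[...,2]+50)&(d>0)&(w[...,2]<.1)&(w[...,2]>.02)&(abs(w[...,0]-.7)<.15)&(abs(w[...,1])<.15)
    print(n,"bottle",np.round(np.percentile(w[br],[2,50,98],axis=0),3).tolist())
    fi=(w[...,2]>.18)&(w[...,2]<.3)&(abs(w[...,0]-.235)<.09)&(abs(w[...,1]-.525)<.09)&(d>0)
    q=w[fi]; print(n,"fingers",len(q),np.round(np.percentile(q,[0,1,50,100],axis=0),4).tolist() if len(q) else "")
E
```

```text
scene green [0.532 0.327 0.003] [0.59  0.39  0.018]
scene green [0.645 0.314 0.005] [0.702 0.377 0.018]
scene beaker pts 2075 [[0.696, 0.21, 0.014], [0.748, 0.239, 0.065], [0.762, 0.274, 0.09]]
scene bottle [[0.773, -0.055, 0.061], [0.789, -0.031, 0.08], [0.799, -0.01, 0.096]]
scene fingers 392 [[0.206, 0.4537, 0.2442], [0.2101, 0.4549, 0.2455], [0.2582, 0.5597, 0.283], [0.2822, 0.588, 0.2999]]
side green [0.636 0.311 0.003] [0.7   0.374 0.022]
side green [0.524 0.325 0.004] [0.589 0.388 0.021]
side beaker pts 685 [[0.696, 0.209, 0.015], [0.724, 0.222, 0.066], [0.759, 0.276, 0.093]]
side bottle [[0.745, -0.061, 0.058], [0.764, -0.05, 0.079], [0.792, -0.027, 0.098]]
side fingers 317 [[0.1962, 0.4529, 0.2467], [0.199, 0.4559, 0.2476], [0.2282, 0.484, 0.2752], [0.2754, 0.5828, 0.2998]]
```

View pics/wrist0.png

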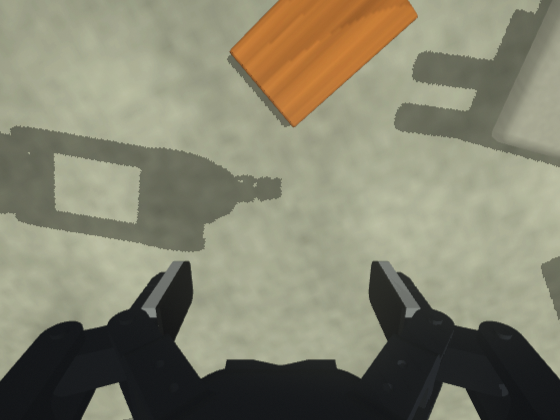

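The open fingertips measure about 58 mm ahead of the TCP (the wrist view shows them at (165,290) and (395,290)), so at 66 mm opening they are about 65 mm ahead. The jaws along the rack's y axis clear everything: a green ring starts at y=.327 and the beaker at x=.69. I'll start moving to the far dome.

arm_command:
  series:
    - [-0.02,-0.005,0.004,0,0,-3,0.085]
    - [-0.06,-0.016,0.012,0,0,-6,0.085]
    - [-0.105,-0.028,0.02,0,0,-9,0.085]
    - [-0.15,-0.04,0.029,0,0,-12,0.085]
    - [-0.19,-0.051,0.037,0,0,-15,0.085]

```text
time_s: 0.65
eef_pos: [0.3887, 0.3992, 0.2663]
eef_rot: [-0.0, 0.078, 0.997, -0.0]
wrist_force: [0.7, 1.2, -0.6]
opening: 0.999
```

arm_command:
  series:
    - [-0.039,-0.023,0.009,0,0,0,0.085]
    - [-0.08,-0.047,0.018,0,0,0,0.085]
    - [-0.12,-0.07,0.027,0,0,0,0.085]
    - [-0.16,-0.093,0.035,0,0,0,0.085]
    - [-0.19,-0.111,0.041,0,0,0,0.085]

```text
time_s: 1.15
eef_pos: [0.5591, 0.2588, 0.2249]
eef_rot: [-0.0, 0.08, 0.997, -0.0]
wrist_force: [1.1, -0.4, 0.1]
opening: 0.993
```

arm_command:
  series:
    - [-0.014,-0.008,0.003,0,0,0,0.085]
    - [-0.022,-0.012,0.005,0,0,0,0.085]
    - [-0.022,-0.012,0.005,0,0,0,0.085]
    - [-0.022,-0.012,0.005,0,0,0,0.085]
    - [-0.022,-0.012,0.005,0,0,0,0.085]

```text
time_s: 1.65
eef_pos: [0.5763, 0.247, 0.2212]
eef_rot: [0.0, 0.078, 0.997, 0.0]
wrist_force: [-0.5, -0.7, -0.3]
opening: 0.992
```

```bash
cat >> h.py <<'E'
def toolframe():
    o=ctrl.get_obs();return np.array(o["eef_pos"]),rot(o["eef_rot"])
def look(tag,zc,rnom,lim=.05,name="wrist"):
    """ring centre: depth mask above zc[0], below zc[1]; ellipse fitted to the outer edge; ray cast onto plane z=zc[2]"""
    m=camera_model(name);P,Q=toolframe();p,d=camera(name);w=world(name,d,m)
    cv2.imwrite(f"pics/{tag}.png",p[...,::-1])
    k=(d>0)&(w[...,2]>zc[0])&(w[...,2]<zc[1])&(np.hypot(w[...,0]-P[0],w[...,1]-P[1])<lim)
    k=k.astype(np.uint8)
    n,l,st,_=cv2.connectedComponentsWithStats(k);i=1+np.argmax(st[1:,4])
    c=max(cv2.findContours((l==i).astype(np.uint8),cv2.RETR_EXTERNAL,cv2.CHAIN_APPROX_NONE)[0],key=len)
    K=np.array(m["K"]);u=c[:,0,:].astype(float)
    r=np.c_[(u-K[[0,1],2])/K[0,0],np.ones(len(u))]@rot(m["attitude"]).T;o=np.array(m["position"])
    X=(o+r*((zc[2]-o[2])/r[:,2])[:,None])[:,:2]
    from scipy.optimize import least_squares
    s=least_squares(lambda v:np.hypot(*(X-v[:2]).T)-v[2],[*X.mean(0),rnom],loss="soft_l1",f_scale=.001)
    C=np.r_[s.x[:2],zc[2]]
    print(tag,"centre",np.round(s.x*1000,1),"px",u.mean(0).round(),"rms mm",round(1000*np.sqrt(np.mean(s.fun**2)),2),"TCP",np.round(P*1000,1),"tool-frame offset mm",np.round(Q.T@(C-P)*1000,1))
    return P,Q,w,p,d
E
python3 - <<'E'
from h import *
P,Q,w,p,d=look("w1",(.031,.06,.039),.033)
w=w.reshape(-1,3);k=(np.hypot(w[:,0]-P[0],w[:,1]-P[1])<.036)&(w[:,2]>.042)
(a,b),r=cv2.minEnclosingCircle(w[k][:,:2].astype(np.float32)*1000);print("top",a,b,r,np.percentile(w[k][:,2],[50,95,100]))
E
```

```text
w1 centre [575.8 245.4  32.8] px [278. 198.] rms mm 0.34 TCP [576.3 247.  221.2] tool-frame offset mm [  0.3  -1.8 182.2]
top 571.3128662109375 247.91676330566406 34.3518180847168 [0.23342837 0.24439052 0.24766954]
```

The wrist view puts the far dome at (575.8, 245.4), radius 32.8 mm (33 expected), fit rms 0.3 mm. Descend and grip it.

arm_command:
  series:
    - [0,-0.001,0.02,0,0,0,0.085]
    - [0,-0.002,0.05,0,0,0,0.085]
    - [0,-0.002,0.08,0,0,0,0.085]
    - [0,-0.002,0.105,0,0,0,0.085]
    - [0,-0.002,0.12,0,0,0,0.085]

```text
time_s: 2.2
eef_pos: [0.5754, 0.2443, 0.0989]
eef_rot: [-0.001, 0.079, 0.997, -0.0]
wrist_force: [-0.4, -0.3, -0.7]
opening: 0.992
```

arm_command:
  series:
    - [0,0,0.006,0,0,0,0.085]
    - [0,0,0.009,0,0,0,0.085]
    - [0,0,0.009,0,0,0,0.06]
    - [0,0,0.009,0,0,0,0.06]
    - [0,0,0.009,0,0,0,0.06]

```text
time_s: 2.7
eef_pos: [0.5782, 0.2441, 0.0939]
eef_rot: [0.002, 0.079, 0.997, 0.0]
wrist_force: [0.1, 1.2, 5.7]
opening: 0.737
```

arm_command:
  series:
    - [0,0,0,0,0,0,0.06]
    - [0,0,0,0,0,0,0.06]
    - [0,0,0,0,0,0,0.06]
    - [0,0,0,0,0,0,0.06]
    - [0,0,0,0,0,0,0.06]

```text
time_s: 3.2
eef_pos: [0.5782, 0.244, 0.0939]
eef_rot: [0.002, 0.079, 0.997, 0.0]
wrist_force: [-0.9, 0.2, 6.2]
opening: 0.74
```

```bash
python3 - <<'E'
from h import *
o=ctrl.get_obs();print({k:np.round(v,4).tolist() for k,v in o.items()})
p,d=camera("wrist");q,e=camera("scene")
a=cv2.resize(p[200:420,100:460],None,fx=1.5,fy=1.5);b=cv2.resize(q[150:240,340:440],(540,486)[:1]+(486,),interpolation=cv2.INTER_CUBIC)
b=cv2.resize(q[150:240,340:440],(300,270),interpolation=cv2.INTER_CUBIC)
b=np.pad(b,((0,0),(0,240),(0,0)))
cv2.imwrite("pics/g1.png",np.vstack([a,b])[...,::-1])
E
```

```text
{'time_s': 3.2, 'q': [0.2105, 0.5448, 1.5916, 0.0001, 1.0019, -1.2013], 'dq': [-0.0006, 0.0024, -0.0006, 0.0003, -0.0012, 0.0022], 'joint_efforts': [-0.3885, -51.4513, -26.408, -0.0666, -0.3269, 0.0094], 'eef_pos': [0.5782, 0.244, 0.0939], 'eef_rot': [0.0016, 0.0794, 0.9968, 0.0005], 'wrist_force': [-0.8702, 0.1762, 6.1643], 'torque': [0.0197, 0.2093, 0.015], 'opening': 0.7399}
```

View pics/g1.png

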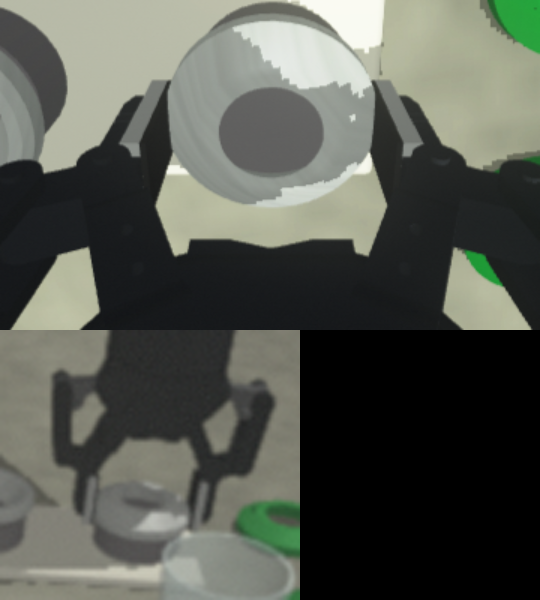

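The grip looks centred: pads on the rim at crop (165,100) and (375,100). Test with a small lift.

arm_command:
  series:
    - [0,0,-0.002,0,0,0,0.06]
    - [0,0,-0.005,0,0,0,0.06]
    - [0,0,-0.01,0,0,0,0.06]
    - [0,0,-0.012,0,0,0,0.06]
    - [0,0,-0.012,0,0,0,0.06]

```text
time_s: 3.8
eef_pos: [0.5773, 0.2437, 0.1044]
eef_rot: [0.0, 0.079, 0.997, 0.0]
wrist_force: [0.2, 0.3, -0.7]
opening: 0.735
```

```bash
python3 - <<'E'
from h import *
P,Q=toolframe();print(P,Q.round(4).tolist())
for n in("scene","side"):
    p,d=camera(n);w=world(n,d).reshape(-1,3)
    r=np.hypot(w[:,0]-.577,w[:,1]-.2445);c=p.reshape(-1,3).astype(int).max(1)
    for y in(0,):
        k=(r<.036)&(w[:,2]>.015)&(w[:,2]<.09)&(c>110)
        q=w[k];print(n,len(q),"z",np.percentile(q[:,2],[2,50,98]).round(4))
        # underside edge z by x/y bins
        top=q[q[:,2]>np.percentile(q[:,2],85)];A=np.c_[top[:,:2]-top[:,:2].mean(0),np.ones(len(top))];print(np.linalg.lstsq(A,top[:,2],rcond=None)[0].round(3))
E
```

```text
[0.57727584 0.24372439 0.10438916] [[-0.9874, 0.1584, 0.0008], [0.1584, 0.9874, 0.0001], [-0.0007, 0.0003, -1.0]]
scene 346 z [0.0308 0.0528 0.0577]
[-0.003 -0.001  0.057]
side 112 z [0.0265 0.054  0.0595]
[-0.002  0.023  0.059]
```

The dome is held flat and rose with the hand. Now carry it high toward the arbor, stopping 70 mm beyond it so the wrist camera can see the arbor unobstructed.

arm_command:
  series:
    - [0,0,-0.02,0,0,0,0.06]
    - [0,0,-0.055,0,0,0,0.06]
    - [-0.001,-0.01,-0.095,0,0,0,0.06]
    - [-0.005,-0.04,-0.125,0,0,0,0.06]
    - [-0.01,-0.08,-0.136,0,0,0,0.06]

```text
time_s: 4.4
eef_pos: [0.5756, 0.1638, 0.2439]
eef_rot: [0.003, 0.078, 0.997, 0.001]
wrist_force: [0.8, -0.2, -2.0]
opening: 0.735
```

arm_command:
  series:
    - [-0.006,-0.045,0,0,0,0,0.06]
    - [-0.012,-0.09,0,0,0,0,0.06]
    - [-0.018,-0.137,0,0,0,0,0.06]
    - [-0.024,-0.184,0,0,0,0,0.06]
    - [-0.03,-0.23,0,0,0,0,0.06]

```text
time_s: 4.9
eef_pos: [0.5669, -0.0705, 0.2398]
eef_rot: [-0.0, 0.079, 0.997, 0.0]
wrist_force: [1.3, 0.2, -1.6]
opening: 0.738
```

arm_command:
  series:
    - [-0.006,-0.047,0,0,0,0,0.06]
    - [-0.012,-0.09,0,0,0,0,0.06]
    - [-0.015,-0.122,0,0,0,0,0.06]
    - [-0.016,-0.142,0,0,0,0,0.06]
    - [-0.016,-0.147,0,0,0,0,0.06]

```text
time_s: 5.4
eef_pos: [0.5594, -0.2188, 0.2396]
eef_rot: [-0.0, 0.081, 0.997, -0.0]
wrist_force: [0.2, 0.3, -1.9]
opening: 0.74
```

arm_command:
  series:
    - [0,0,0,0,0,0,0.06]
    - [0,0,0,0,0,0,0.06]
    - [0,0,0,0,0,0,0.06]
    - [0,0,0,0,0,0,0.06]
    - [0,0,0,0,0,0,0.06]

```text
time_s: 5.9
eef_pos: [0.5601, -0.2156, 0.24]
eef_rot: [0.0, 0.079, 0.997, -0.0]
wrist_force: [-0.5, 0.5, -0.8]
opening: 0.74
```

```bash
python3 - <<'E'
from h import *
m=camera_model("wrist");P,Q=toolframe();p,d=camera("wrist");np.savez("wa.npz",p=p,d=d,K=m["K"],pos=m["position"],att=m["attitude"],P=P,Q=Q)
cv2.imwrite("pics/wa.png",p[...,::-1]);print(P,Q.round(3).tolist())
E
```

```text
[ 0.56014893 -0.21559158  0.23998096] [[-0.988, 0.157, 0.0], [0.157, 0.988, -0.0], [-0.0, -0.0, -1.0]]
```

View pics/wa.png

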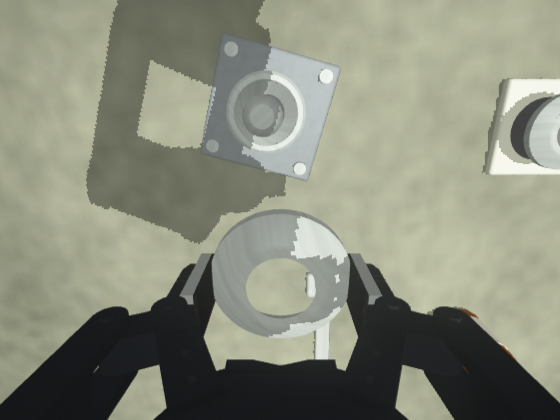

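The arbor's seated dish is at (265,110), and the held dome at (281,273) with its hole at (281,285). Fit the centres of both from this one picture.

```bash
cat >> h.py <<'E'
from scipy.optimize import least_squares
def fitc(u,z,m,r0=None):
    K=np.array(m["K"]);u=np.asarray(u,float).reshape(-1,2)
    r=np.c_[(u-K[[0,1],2])/K[0,0],np.ones(len(u))]@rot(m["attitude"]).T;o=np.array(m["position"])
    X=(o+r*((z-o[2])/r[:,2])[:,None])[:,:2]
    s=least_squares(lambda v:np.hypot(*(X-v[:2]).T)-v[2],[*X.mean(0),r0 or .03],loss="soft_l1",f_scale=.0005)
    return s.x,np.sqrt(np.mean(s.fun**2)),X
def outer(mask):
    n,l,st,_=cv2.connectedComponentsWithStats(mask.astype(np.uint8));i=1+np.argmax(st[1:,4])
    return max(cv2.findContours((l==i).astype(np.uint8),cv2.RETR_EXTERNAL,cv2.CHAIN_APPROX_NONE)[0],key=len)[:,0]
def arbor_held(tag,top_z,rim_z,org,dome,arb=(.490,-.2155)):
    """top_z: (lo,hi) z window of top washer on stack, rim_z its widest edge height; org: held origin z"""
    m=camera_model("wrist");P,Q=toolframe();p,d=camera("wrist");w=world("wrist",d,m)
    cv2.imwrite(f"pics/{tag}.png",p[...,::-1])
    ra=np.hypot(w[...,0]-arb[0],w[...,1]-arb[1])
    v,_u=np.mgrid[:420,:560]
    def rep(n,u,z,r0):
        s,e,X=fitc(u,z,m,r0);C=np.r_[s[:2],z]
        print(n,"xy r",np.round(s*1000,2),"rms",round(e*1000,2),"n",len(u),"px",np.mean(u,0).round(),"tool",np.round((Q.T@(C-P))[:2]*1000,2));return s
    print("TCP",np.round(P*1000,1))
    k=(ra<.045)&(w[...,2]>top_z[0])&(w[...,2]<top_z[1]+.06)&(d>0);print("stack z",np.percentile(w[k&(ra<.034)&(ra>.02)][:,2],[5,50,90]).round(4))
    rep("stack rim",outer(k),rim_z,.033)
    k=(ra<.03)&(w[...,2]>.1)&(w[...,2]<.115);rep("tip",outer(k),.103,.008)
    if org:
        rh=np.hypot(w[...,0]-P[0],w[...,1]-P[1]);g=p.max(-1)>75
        k=(rh<.045)&(w[...,2]>org-.006)&(w[...,2]<org+.025)&g&(d>0);u=outer(k)
        pr=fitc(u,org+.006,m,.033)
        t=(pr[2]-P[:2])@Q[:2,:2]; rep("held rim",u[abs(t[:,1])<.026],org+(.009 if dome else .0135),.033)
        h=np.zeros_like(k,np.uint8);cv2.drawContours(h,[u.reshape(-1,1,2)],-1,1,-1);h=(h>0)&~((w[...,2]>org-.004)&(d>0))
        if h.sum()>50: rep("held hole",outer(h),org+(.016 if dome else 0),.0155)
E
python3 - <<'E'
import h,numpy as np
from h import *
f=np.load("wa.npz");M=dict(K=f["K"],position=f["pos"],attitude=f["att"])
h.camera_model=lambda n:M;h.camera=lambda n:(f["p"],f["d"]);h.toolframe=lambda:(f["P"],f["Q"])
arbor_held("wa2",(.033,.046),.0435,f["P"][2]-.0639,True)
E
```

```text
TCP [ 560.1 -215.6  240. ]
stack z [0.0371 0.0447 0.0464]
stack rim xy r [ 487.65 -216.15   32.57] rms 0.23 n 229 px [266. 111.] tool [ 71.54 -11.95]
tip xy r [ 487.69 -216.04    9.63] rms 0.42 n 114 px [261. 115.] tool [ 71.51 -11.83]
held rim xy r [ 557.47 -215.     33.55] rms 0.26 n 222 px [280. 271.] tool [2.75 0.16]
held hole xy r [ 558.13 -215.14   14.99] rms 0.46 n 185 px [280. 287.] tool [2.07 0.13]
```

The rim and the tip agree on the arbor to 0.1 mm, and the held dome sits +2.4 mm in tool x. So shift (+69, −12) mm, then descend.

arm_command:
  series:
    - [0.015,-0.003,0,0,0,0,0.06]
    - [0.04,-0.007,0,0,0,0,0.06]
    - [0.06,-0.0105,0,0,0,0,0.06]
    - [0.069,-0.012,0,0,0,0,0.06]
    - [0.069,-0.012,0.01,0,0,0,0.06]

```text
time_s: 6.45
eef_pos: [0.4902, -0.2178, 0.2312]
eef_rot: [0.001, 0.08, 0.997, -0.001]
wrist_force: [-0.3, -0.9, 0.5]
opening: 0.738
```

arm_command:
  series:
    - [0,0,0.015,0,0,0,0.06]
    - [0,0,0.035,0,0,0,0.06]
    - [0,0,0.05,0,0,0,0.06]
    - [0,0,0.055,0,0,0,0.06]
    - [0,0,0.055,0,0,0,0.06]

```text
time_s: 6.95
eef_pos: [0.49, -0.217, 0.1738]
eef_rot: [-0.001, 0.079, 0.997, 0.001]
wrist_force: [0.6, 0.7, -1.3]
opening: 0.738
```

arm_command:
  series:
    - [0,0,0.003,0,0,0,0.06]
    - [0,0,0.007,0,0,0,0.06]
    - [0,0,0.011,0,0,0,0.06]
    - [0,0,0.015,0,0,0,0.06]
    - [0,0,0.015,0,0,0,0.06]

```text
time_s: 7.45
eef_pos: [0.4896, -0.2171, 0.1593]
eef_rot: [-0.0, 0.079, 0.997, 0.0]
wrist_force: [0.1, -0.3, -1.6]
opening: 0.735
```

arm_command:
  series:
    - [0,0,0.006,0,0,0,0.06]
    - [0,0,0.015,0,0,0,0.06]
    - [0,0,0.025,0,0,0,0.06]
    - [0,0,0.035,0,0,0,0.06]
    - [0,0,0.04,0,0,0,0.06]

```text
time_s: 7.95
eef_pos: [0.4892, -0.2168, 0.1182]
eef_rot: [-0.001, 0.079, 0.997, 0.001]
wrist_force: [-1.2, 0.8, -1.2]
opening: 0.737
```

arm_command:
  series:
    - [0,0,0.001,0,0,0,0.06]
    - [0,0,0.003,0,0,0,0.06]
    - [0,0,0.005,0,0,0,0.06]
    - [0,0,0.007,0,0,0,0.06]
    - [0,0,0.007,0,0,0,0.06]

```text
time_s: 8.45
eef_pos: [0.4899, -0.2173, 0.1128]
eef_rot: [-0.0, 0.079, 0.997, 0.0]
wrist_force: [-0.1, 0.3, -0.6]
opening: 0.736
```

arm_command:
  series:
    - [0,0,0.0005,0,0,0,0.06]
    - [0,0,0.001,0,0,0,0.06]
    - [0,0,0.0015,0,0,0,0.06]
    - [0,0,0.002,0,0,0,0.06]
    - [0,0,0.0025,0,0,0,0.06]

```text
time_s: 8.95
eef_pos: [0.4901, -0.2173, 0.1107]
eef_rot: [0.0, 0.079, 0.997, 0.0]
wrist_force: [-1.7, 1.0, 6.0]
opening: 0.737
```

arm_command:
  series:
    - [0,0,0.0005,0,0,0,0.06]
    - [0,0,0.001,0,0,0,0.06]
    - [0,0,0.0015,0,0,0,0.06]
    - [0,0,0.0015,0,0,0,0.06]
    - [0,0,0.0015,0,0,0,0.06]

```text
time_s: 9.45
eef_pos: [0.4903, -0.2174, 0.1104]
eef_rot: [0.0, 0.079, 0.997, -0.0]
wrist_force: [-2.9, 3.5, 13.8]
opening: 0.74
```

Contact at TCP z .1106 (.110 predicted). Ease off, release, and retract.

arm_command:
  series:
    - [0,0,-0.001,0,0,0,0.06]
    - [0,0,-0.0015,0,0,0,0.085]
    - [0,0,-0.0015,0,0,0,0.085]
    - [0,0,-0.0015,0,0,0,0.085]
    - [0,0,-0.0015,0,0,0,0.085]

```text
time_s: 9.95
eef_pos: [0.4899, -0.2174, 0.1102]
eef_rot: [-0.0, 0.079, 0.997, 0.0]
wrist_force: [0.1, 0.4, -0.1]
opening: 0.999
```

arm_command:
  series:
    - [0,0,-0.01,0,0,0,0.085]
    - [0,0,-0.04,0,0,0,0.085]
    - [0,0,-0.08,0,0,0,0.085]
    - [0,0,-0.11,0,0,0,0.085]
    - [0,0,-0.13,0,0,0,0.085]

```text
time_s: 10.45
eef_pos: [0.4907, -0.2178, 0.2439]
eef_rot: [0.002, 0.079, 0.997, -0.001]
wrist_force: [0.7, -0.2, 0.6]
opening: 0.998
```

```bash
python3 - <<'E'
from h import *
arbor_held("s1",(.042,.062),.055,None,True,(.4877,-.2161))
E
```

```text
TCP [ 490.7 -217.8  243.9]
stack z [0.0452 0.0579 0.0616]
stack rim xy r [ 487.19 -216.47   33.32] rms 0.68 n 213 px [281. 191.] tool [4.32 1.16]
tip xy r [ 486.67 -216.05    9.49] rms 0.44 n 81 px [282. 210.] tool [4.73 1.4 ]
```

The stack top is at .0616 (.062 expected), so the dome is seated. Go to the dish.

arm_command:
  series:
    - [-0.001,0.03,0,0,0,0,0.085]
    - [-0.002,0.075,0,0,0,0,0.085]
    - [-0.004,0.122,0,0,0,0,0.085]
    - [-0.006,0.17,0,0,0,0,0.085]
    - [-0.007,0.218,0,0,0,0,0.085]

```text
time_s: 11.0
eef_pos: [0.5314, -0.0015, 0.2407]
eef_rot: [0.0, 0.08, 0.997, -0.0]
wrist_force: [1.0, -0.0, -0.1]
opening: 0.997
```

arm_command:
  series:
    - [-0.001,0.047,0.004,0,0,0,0.085]
    - [-0.003,0.09,0.01,0,0,0,0.085]
    - [-0.004,0.125,0.015,0,0,0,0.085]
    - [-0.005,0.145,0.02,0,0,0,0.085]
    - [-0.005,0.148,0.02,0,0,0,0.085]

```text
time_s: 11.5
eef_pos: [0.5592, 0.1445, 0.2196]
eef_rot: [-0.001, 0.078, 0.997, 0.0]
wrist_force: [0.2, 0.2, 0.3]
opening: 0.992
```

arm_command:
  series:
    - [0,0,0,0,0,0,0.085]
    - [0,0,0,0,0,0,0.085]
    - [0,0,0,0,0,0,0.085]
    - [0,0,0,0,0,0,0.085]
    - [0,0,0,0,0,0,0.085]

```text
time_s: 12.0
eef_pos: [0.5598, 0.1415, 0.2206]
eef_rot: [0.0, 0.08, 0.997, 0.0]
wrist_force: [-0.5, -0.1, -0.6]
opening: 0.995
```

```bash
python3 - <<'E'
from h import *
look("w2",(.034,.06,.0435),.033)
E
```

```text
w2 centre [559.5 141.6  32.8] px [280. 200.] rms mm 0.35 TCP [559.8 141.5 220.6] tool-frame offset mm [4.000e-01 1.000e-01 1.771e+02]
```

arm_command:
  series:
    - [0.001,0,0.02,0,0,0,0.085]
    - [0.001,0,0.05,0,0,0,0.085]
    - [0.001,0,0.08,0,0,0,0.085]
    - [0.001,0,0.105,0,0,0,0.085]
    - [0.001,0,0.12,0,0,0,0.085]

```text
time_s: 12.55
eef_pos: [0.5576, 0.1421, 0.0983]
eef_rot: [-0.001, 0.08, 0.997, -0.0]
wrist_force: [0.0, 0.1, 0.0]
opening: 0.997
```

arm_command:
  series:
    - [0,0,0.006,0,0,0,0.085]
    - [0,0,0.01,0,0,0,0.085]
    - [0,0,0.01,0,0,0,0.085]
    - [0,0,0.01,0,0,0,0.06]
    - [0,0,0.01,0,0,0,0.06]

```text
time_s: 13.05
eef_pos: [0.5597, 0.1424, 0.0924]
eef_rot: [0.001, 0.079, 0.997, 0.0]
wrist_force: [-2.7, -1.3, 5.6]
opening: 0.745
```

arm_command:
  series:
    - [0,0,0,0,0,0,0.06]
    - [0,0,0,0,0,0,0.06]
    - [0,0,0,0,0,0,0.06]
    - [0,0,0,0,0,0,0.06]
    - [0,0,0,0,0,0,0.06]

```text
time_s: 13.55
eef_pos: [0.5596, 0.1424, 0.0925]
eef_rot: [0.001, 0.079, 0.997, 0.0]
wrist_force: [-2.7, -0.3, 8.0]
opening: 0.745
```

arm_command:
  series:
    - [0,0,-0.002,0,0,0,0.06]
    - [0,0,-0.005,0,0,0,0.06]
    - [0,0,-0.01,0,0,0,0.06]
    - [0,0,-0.012,0,0,0,0.06]
    - [0,0,-0.012,0,0,0,0.06]

```text
time_s: 14.05
eef_pos: [0.559, 0.1423, 0.1029]
eef_rot: [0.0, 0.079, 0.997, 0.0]
wrist_force: [-0.6, -0.4, -0.7]
opening: 0.74
```

```bash
python3 - <<'E'
from h import *
P,Q=toolframe();print(P)
for n in("scene","side"):
    p,d=camera(n);w=world(n,d).reshape(-1,3)
    r=np.hypot(w[:,0]-.560,w[:,1]-.1415);c=p.reshape(-1,3).astype(int).max(1)
    k=(r<.036)&(w[:,2]>.015)&(w[:,2]<.09)&(c>110);q=w[k];print(n,len(q),"z",np.percentile(q[:,2],[2,50,98]).round(4))
    top=q[q[:,2]>np.percentile(q[:,2],80)];A=np.c_[top[:,:2]-top[:,:2].mean(0),np.ones(len(top))];print(np.linalg.lstsq(A,top[:,2],rcond=None)[0].round(3))
E
```

```text
[0.55902439 0.14234791 0.10288913]
scene 400 z [0.0316 0.0529 0.0575]
[0.002 0.001 0.057]
side 133 z [0.0287 0.0553 0.0603]
[-0.001 -0.011  0.059]
```

arm_command:
  series:
    - [0,0,-0.02,0,0,0,0.06]
    - [0,0,-0.055,0,0,0,0.06]
    - [-0.001,-0.01,-0.095,0,0,0,0.06]
    - [-0.007,-0.04,-0.125,0,0,0,0.06]
    - [-0.014,-0.08,-0.137,0,0,0,0.06]

```text
time_s: 14.65
eef_pos: [0.5613, 0.0615, 0.2431]
eef_rot: [0.003, 0.078, 0.997, 0.0]
wrist_force: [0.7, -0.5, -0.4]
opening: 0.742
```

arm_command:
  series:
    - [-0.007,-0.045,0,0,0,0,0.06]
    - [-0.014,-0.09,0,0,0,0,0.06]
    - [-0.021,-0.137,0,0,0,0,0.06]
    - [-0.028,-0.18,0,0,0,0,0.06]
    - [-0.034,-0.218,0,0,0,0,0.06]

```text
time_s: 15.15
eef_pos: [0.5585, -0.1617, 0.2392]
eef_rot: [-0.0, 0.08, 0.997, -0.0]
wrist_force: [0.6, -0.7, -0.8]
opening: 0.743
```

arm_command:
  series:
    - [-0.005,-0.03,0,0,0,0,0.06]
    - [-0.008,-0.05,0,0,0,0,0.06]
    - [-0.009,-0.0555,0,0,0,0,0.06]
    - [-0.009,-0.0555,0,0,0,0,0.06]
    - [-0.009,-0.0555,0,0,0,0,0.06]

```text
time_s: 15.65
eef_pos: [0.5591, -0.2143, 0.2391]
eef_rot: [-0.0, 0.079, 0.997, 0.0]
wrist_force: [0.2, 0.3, -1.4]
opening: 0.741
```

arm_command:
  series:
    - [0,0,0,0,0,0,0.06]
    - [0,0,0,0,0,0,0.06]
    - [0,0,0,0,0,0,0.06]
    - [0,0,0,0,0,0,0.06]
    - [0,0,0,0,0,0,0.06]

```text
time_s: 16.15
eef_pos: [0.5591, -0.2156, 0.2395]
eef_rot: [0.0, 0.079, 0.997, -0.0]
wrist_force: [0.2, 0.1, -1.2]
opening: 0.742
```

```bash
python3 - <<'E'
from h import *
P,Q=toolframe()
arbor_held("s2",(.046,.062),.055,P[2]-.0625,False,(.4877,-.2161))
E
```

```text
TCP [ 559.1 -215.6  239.5]
stack z [0.0551 0.0587 0.0619]
stack rim xy r [ 488.48 -216.75   32.56] rms 0.23 n 237 px [264. 114.] tool [ 69.56 -12.31]
tip xy r [ 487.66 -216.21    9.64] rms 0.44 n 106 px [263. 117.] tool [ 70.45 -11.91]
held rim xy r [ 558.51 -215.31   33.64] rms 0.26 n 220 px [280. 282.] tool [0.62 0.17]
held hole xy r [ 559.66 -215.51   15.19] rms 0.15 n 165 px [281. 275.] tool [-0.54  0.15]
```

The fits agree once the rim's near-edge bias is allowed for. The hole gives held offset −0.5 mm, with the arbor tip at (70.4, −11.9). Shift (+71, −12) mm, then descend to the expected contact at TCP z ≈ .1245.

arm_command:
  series:
    - [0.015,-0.003,0,0,0,0,0.06]
    - [0.04,-0.007,0,0,0,0,0.06]
    - [0.06,-0.0105,0,0,0,0,0.06]
    - [0.071,-0.012,0,0,0,0,0.06]
    - [0.071,-0.012,0.01,0,0,0,0.06]

```text
time_s: 16.7
eef_pos: [0.487, -0.2169, 0.2306]
eef_rot: [0.001, 0.08, 0.997, -0.001]
wrist_force: [1.4, 0.2, -0.5]
opening: 0.737
```

arm_command:
  series:
    - [0,0,0.015,0,0,0,0.06]
    - [0,0,0.035,0,0,0,0.06]
    - [0,0,0.05,0,0,0,0.06]
    - [0,0,0.055,0,0,0,0.06]
    - [0,0,0.055,0,0,0,0.06]

```text
time_s: 17.2
eef_pos: [0.487, -0.2161, 0.1733]
eef_rot: [-0.001, 0.079, 0.997, 0.001]
wrist_force: [-0.2, -0.3, -1.6]
opening: 0.74
```

arm_command:
  series:
    - [0,0,0.003,0,0,0,0.06]
    - [0,0,0.008,0,0,0,0.06]
    - [0,0,0.013,0,0,0,0.06]
    - [0,0,0.018,0,0,0,0.06]
    - [0,0,0.018,0,0,0,0.06]

```text
time_s: 17.7
eef_pos: [0.4866, -0.216, 0.1556]
eef_rot: [-0.001, 0.079, 0.997, 0.0]
wrist_force: [0.0, -0.5, -1.9]
opening: 0.741
```

arm_command:
  series:
    - [0,0,0.005,0,0,0,0.06]
    - [0,0,0.012,0,0,0,0.06]
    - [0,0,0.019,0,0,0,0.06]
    - [0,0,0.025,0,0,0,0.06]
    - [0,0,0.027,0,0,0,0.06]

```text
time_s: 18.2
eef_pos: [0.4865, -0.216, 0.1283]
eef_rot: [-0.001, 0.079, 0.997, 0.0]
wrist_force: [0.4, -0.4, -1.8]
opening: 0.738
```

arm_command:
  series:
    - [0,0,0.0005,0,0,0,0.06]
    - [0,0,0.0015,0,0,0,0.06]
    - [0,0,0.0025,0,0,0,0.06]
    - [0,0,0.003,0,0,0,0.06]
    - [0,0,0.003,0,0,0,0.06]

```text
time_s: 18.7
eef_pos: [0.4871, -0.2164, 0.1265]
eef_rot: [0.0, 0.079, 0.997, -0.0]
wrist_force: [0.3, 0.2, -0.6]
opening: 0.736
```

arm_command:
  series:
    - [0,0,0.0005,0,0,0,0.06]
    - [0,0,0.001,0,0,0,0.06]
    - [0,0,0.0015,0,0,0,0.06]
    - [0,0,0.002,0,0,0,0.06]
    - [0,0,0.002,0,0,0,0.06]

```text
time_s: 19.2
eef_pos: [0.487, -0.2164, 0.1245]
eef_rot: [-0.0, 0.079, 0.997, -0.0]
wrist_force: [-0.6, 0.5, 1.0]
opening: 0.742
```

Contact is starting at .1245, as predicted. Seat it with another 1.5 mm of command.

arm_command:
  series:
    - [0,0,0.0005,0,0,0,0.06]
    - [0,0,0.001,0,0,0,0.06]
    - [0,0,0.0015,0,0,0,0.06]
    - [0,0,0.002,0,0,0,0.06]
    - [0,0,0.002,0,0,0,0.06]

```text
time_s: 19.7
eef_pos: [0.4873, -0.2164, 0.1244]
eef_rot: [0.0, 0.079, 0.997, -0.0]
wrist_force: [-8.3, 4.5, 19.1]
opening: 0.742
```

arm_command:
  series:
    - [0,0,-0.001,0,0,0,0.06]
    - [0,0,-0.002,0,0,0,0.06]
    - [0,0,-0.002,0,0,0,0.085]
    - [0,0,-0.002,0,0,0,0.085]
    - [0,0,-0.002,0,0,0,0.085]

```text
time_s: 20.2
eef_pos: [0.487, -0.2164, 0.1242]
eef_rot: [-0.0, 0.079, 0.997, 0.0]
wrist_force: [0.2, -0.4, 0.5]
opening: 0.993
```

arm_command:
  series:
    - [0,0,0,0,0,0,0.085]
    - [0,0,-0.02,0,0,0,0.085]
    - [0,0,-0.06,0,0,0,0.085]
    - [0,0,-0.095,0,0,0,0.085]
    - [0,0,-0.115,0,0,0,0.085]

```text
time_s: 20.7
eef_pos: [0.4879, -0.217, 0.2425]
eef_rot: [0.002, 0.079, 0.997, -0.001]
wrist_force: [0.0, -0.9, 0.3]
opening: 0.995
```

```bash
python3 - <<'E'
from h import *
arbor_held("s3",(.062,.078),.0755,None,True,(.4877,-.2161))
E
```

```text
TCP [ 487.9 -217.   242.5]
stack z [0.0701 0.0766 0.0783]
stack rim xy r [ 487.18 -216.2    32.87] rms 0.34 n 224 px [281. 202.] tool [1.47 0.95]
tip xy r [ 486.47 -216.04    9.5 ] rms 0.51 n 92 px [281. 214.] tool [2.1  0.94]
```

The stack top reads .078, as expected. Now the last dome.

arm_command:
  series:
    - [-0.002,0.03,0,0,0,0,0.085]
    - [-0.005,0.075,0,0,0,0,0.085]
    - [-0.008,0.122,0,0,0,0,0.085]
    - [-0.01,0.17,0.005,0,0,0,0.085]
    - [-0.013,0.215,0.012,0,0,0,0.085]

```text
time_s: 21.25
eef_pos: [0.5341, -0.0042, 0.2272]
eef_rot: [0.0, 0.08, 0.997, 0.0]
wrist_force: [1.4, -0.1, 0.2]
opening: 0.997
```

arm_command:
  series:
    - [-0.001,0.03,0.005,0,0,0,0.085]
    - [-0.002,0.045,0.008,0,0,0,0.085]
    - [-0.002,0.045,0.008,0,0,0,0.085]
    - [-0.002,0.045,0.008,0,0,0,0.085]
    - [-0.002,0.045,0.008,0,0,0,0.085]

```text
time_s: 21.75
eef_pos: [0.5431, 0.0366, 0.2195]
eef_rot: [0.0, 0.08, 0.997, -0.0]
wrist_force: [0.5, 0.3, 0.6]
opening: 0.995
```

arm_command:
  series:
    - [0,0,0,0,0,0,0.085]
    - [0,0,0,0,0,0,0.085]
    - [0,0,0,0,0,0,0.085]
    - [0,0,0,0,0,0,0.085]
    - [0,0,0,0,0,0,0.085]

```text
time_s: 22.25
eef_pos: [0.543, 0.0379, 0.2194]
eef_rot: [0.0, 0.08, 0.997, -0.0]
wrist_force: [-0.6, 0.1, -0.2]
opening: 0.995
```

```bash
python3 - <<'E'
from h import *
look("w3",(.031,.06,.039),.033)
E
```

```text
w3 centre [543.1  37.9  32.8] px [280. 200.] rms mm 0.36 TCP [543.   37.9 219.4] tool-frame offset mm [-1.000e-01  0.000e+00  1.804e+02]
```

arm_command:
  series:
    - [0.001,0,0.02,0,0,0,0.085]
    - [0.001,0,0.05,0,0,0,0.085]
    - [0.001,0,0.08,0,0,0,0.085]
    - [0.001,0,0.105,0,0,0,0.085]
    - [0.001,0,0.12,0,0,0,0.085]

```text
time_s: 22.8
eef_pos: [0.5409, 0.0384, 0.0973]
eef_rot: [-0.001, 0.079, 0.997, 0.0]
wrist_force: [-0.1, -0.2, 0.7]
opening: 0.995
```

arm_command:
  series:
    - [0,0,0.005,0,0,0,0.085]
    - [0,0,0.0075,0,0,0,0.085]
    - [0,0,0.0075,0,0,0,0.085]
    - [0,0,0.0075,0,0,0,0.06]
    - [0,0,0.0075,0,0,0,0.06]

```text
time_s: 23.3
eef_pos: [0.5429, 0.038, 0.0938]
eef_rot: [0.001, 0.079, 0.997, -0.0]
wrist_force: [-4.4, 0.9, 6.4]
opening: 0.741
```

arm_command:
  series:
    - [0,0,0,0,0,0,0.06]
    - [0,0,0,0,0,0,0.06]
    - [0,0,0,0,0,0,0.06]
    - [0,0,0,0,0,0,0.06]
    - [0,0,0,0,0,0,0.06]

```text
time_s: 23.8
eef_pos: [0.5429, 0.038, 0.0938]
eef_rot: [0.001, 0.079, 0.997, -0.0]
wrist_force: [-3.4, -0.2, 9.2]
opening: 0.734
```

arm_command:
  series:
    - [0,0,-0.002,0,0,0,0.06]
    - [0,0,-0.005,0,0,0,0.06]
    - [0,0,-0.01,0,0,0,0.06]
    - [0,0,-0.012,0,0,0,0.06]
    - [0,0,-0.012,0,0,0,0.06]

```text
time_s: 24.3
eef_pos: [0.5423, 0.0381, 0.1044]
eef_rot: [0.0, 0.079, 0.997, -0.0]
wrist_force: [0.2, -1.1, -0.7]
opening: 0.737
```

```bash
python3 - <<'E'
from h import *
P,Q=toolframe();print(P)
for n in("scene","side"):
    p,d=camera(n);w=world(n,d).reshape(-1,3)
    r=np.hypot(w[:,0]-.543,w[:,1]-.038);c=p.reshape(-1,3).astype(int).max(1)
    k=(r<.036)&(w[:,2]>.015)&(w[:,2]<.09)&(c>110);q=w[k];print(n,len(q),"z",np.percentile(q[:,2],[2,50,98]).round(4))
    top=q[q[:,2]>np.percentile(q[:,2],80)];A=np.c_[top[:,:2]-top[:,:2].mean(0),np.ones(len(top))];print(np.linalg.lstsq(A,top[:,2],rcond=None)[0].round(3))
E
```

```text
[0.54229655 0.03811326 0.10437589]
scene 274 z [0.0425 0.0528 0.0576]
[-0.005 -0.001  0.057]
side 172 z [0.0299 0.0542 0.0598]
[0.016 0.006 0.059]
```

arm_command:
  series:
    - [0,0,-0.02,0,0,0,0.06]
    - [0,0,-0.055,0,0,0,0.06]
    - [-0.001,-0.01,-0.095,0,0,0,0.06]
    - [-0.008,-0.04,-0.125,0,0,0,0.06]
    - [-0.018,-0.08,-0.136,0,0,0,0.06]

```text
time_s: 24.9
eef_pos: [0.5485, -0.0435, 0.2436]
eef_rot: [0.003, 0.078, 0.997, -0.0]
wrist_force: [0.8, -0.4, -1.7]
opening: 0.735
```

arm_command:
  series:
    - [-0.011,-0.045,0,0,0,0,0.06]
    - [-0.021,-0.09,0,0,0,0,0.06]
    - [-0.03,-0.13,0,0,0,0,0.06]
    - [-0.037,-0.16,0,0,0,0,0.06]
    - [-0.038,-0.168,0,0,0,0,0.06]

```text
time_s: 25.4
eef_pos: [0.5578, -0.219, 0.2396]
eef_rot: [0.0, 0.081, 0.997, -0.0]
wrist_force: [-0.2, -0.9, -0.6]
opening: 0.737
```

arm_command:
  series:
    - [0,0,0,0,0,0,0.06]
    - [0,0,0,0,0,0,0.06]
    - [0,0,0,0,0,0,0.06]
    - [0,0,0,0,0,0,0.06]
    - [0,0,0,0,0,0,0.06]

```text
time_s: 25.9
eef_pos: [0.5582, -0.2146, 0.24]
eef_rot: [0.0, 0.079, 0.997, -0.0]
wrist_force: [0.5, -0.5, -1.3]
opening: 0.742
```

```bash
python3 - <<'E'
from h import *
P,Q=toolframe()
arbor_held("s4",(.066,.078),.0755,P[2]-.0638,True,(.4877,-.2161))
E
```

```text
TCP [ 558.2 -214.6  240. ]
stack z [0.0696 0.0766 0.0784]
stack rim xy r [ 487.77 -216.29   32.6 ] rms 0.21 n 258 px [263. 115.] tool [ 69.32 -12.73]
tip xy r [ 487.61 -216.1     9.65] rms 0.44 n 99 px [261. 119.] tool [ 69.51 -12.57]
held rim xy r [ 557.93 -214.37   33.58] rms 0.25 n 221 px [280. 276.] tool [0.31 0.17]
held hole xy r [ 558.51 -214.5    14.9 ] rms 0.52 n 182 px [280. 292.] tool [-0.28  0.14]
```

Correcting by the first placement's result, the held offset is about −0.6 mm. Shift (+70, −12.7) mm, with contact expected at TCP z .1418.

arm_command:
  series:
    - [0.015,-0.003,0,0,0,0,0.06]
    - [0.04,-0.007,0,0,0,0,0.06]
    - [0.06,-0.011,0,0,0,0,0.06]
    - [0.07,-0.0127,0,0,0,0,0.06]
    - [0.07,-0.0127,0.01,0,0,0,0.06]

```text
time_s: 26.45
eef_pos: [0.4871, -0.2175, 0.2312]
eef_rot: [0.001, 0.08, 0.997, -0.001]
wrist_force: [0.0, -0.4, -1.4]
opening: 0.739
```

arm_command:
  series:
    - [0,0,0.015,0,0,0,0.06]
    - [0,0,0.035,0,0,0,0.06]
    - [0,0,0.05,0,0,0,0.06]
    - [0,0,0.055,0,0,0,0.06]
    - [0,0,0.055,0,0,0,0.06]

```text
time_s: 26.95
eef_pos: [0.487, -0.2167, 0.1738]
eef_rot: [-0.001, 0.079, 0.997, 0.001]
wrist_force: [0.4, 0.1, -0.4]
opening: 0.738
```

arm_command:
  series:
    - [0,0,0.003,0,0,0,0.06]
    - [0,0,0.008,0,0,0,0.06]
    - [0,0,0.013,0,0,0,0.06]
    - [0,0,0.018,0,0,0,0.06]
    - [0,0,0.018,0,0,0,0.06]

```text
time_s: 27.45
eef_pos: [0.4865, -0.2168, 0.1561]
eef_rot: [-0.001, 0.079, 0.997, 0.0]
wrist_force: [0.2, 0.6, -1.1]
opening: 0.739
```

arm_command:
  series:
    - [-0.0005,0,0.003,0,0,0,0.06]
    - [-0.0005,0,0.006,0,0,0,0.06]
    - [-0.0005,0,0.009,0,0,0,0.06]
    - [-0.0005,0,0.011,0,0,0,0.06]
    - [-0.0005,0,0.011,0,0,0,0.06]

```text
time_s: 27.95
eef_pos: [0.4872, -0.217, 0.1455]
eef_rot: [-0.0, 0.079, 0.997, 0.0]
wrist_force: [-0.2, -0.1, -1.1]
opening: 0.738
```

arm_command:
  series:
    - [0,0,0.0005,0,0,0,0.06]
    - [0,0,0.001,0,0,0,0.06]
    - [0,0,0.0015,0,0,0,0.06]
    - [0,0,0.002,0,0,0,0.06]
    - [0,0,0.0025,0,0,0,0.06]

```text
time_s: 28.45
eef_pos: [0.4875, -0.2171, 0.1435]
eef_rot: [0.0, 0.079, 0.997, -0.0]
wrist_force: [-0.0, -0.2, 0.9]
opening: 0.736
```

arm_command:
  series:
    - [0,0,0.0003,0,0,0,0.06]
    - [0,0,0.0006,0,0,0,0.06]
    - [0,0,0.001,0,0,0,0.06]
    - [0,0,0.001,0,0,0,0.06]
    - [0,0,0.001,0,0,0,0.06]

```text
time_s: 28.95
eef_pos: [0.4877, -0.2171, 0.143]
eef_rot: [0.0, 0.079, 0.997, 0.0]
wrist_force: [-0.9, 1.2, 6.2]
opening: 0.734
```

Contact came about 1.2 mm higher than predicted, so press slightly and see whether it seats.

arm_command:
  series:
    - [0,0,0.0005,0,0,0,0.06]
    - [0,0,0.001,0,0,0,0.06]
    - [0,0,0.0015,0,0,0,0.06]
    - [0,0,0.0015,0,0,0,0.06]
    - [0,0,0.0015,0,0,0,0.06]

```text
time_s: 29.45
eef_pos: [0.4879, -0.2172, 0.1426]
eef_rot: [0.0, 0.079, 0.997, -0.0]
wrist_force: [-4.8, 4.0, 14.1]
opening: 0.744
```

```bash
python3 - <<'E'
from h import *
P,Q=toolframe();print(P)
for n in("scene","side"):
    p,d=camera(n);w=world(n,d)
    r=np.hypot(w[...,0]-.4877,w[...,1]+.2161);k=(r<.036)&(w[...,2]>.02)&(d>0)&(p.max(-1)>100);v,u=np.where(k);q=w[k]
    print(n,np.percentile(q[:,2],[2,50,90,98]).round(4))
    c=(int(u.mean()),int(v.mean()));s=p[c[1]-40:c[1]+40,c[0]-33:c[0]+33];cv2.imwrite(f"pics/c_{n}.png",cv2.resize(s,(396,480),interpolation=cv2.INTER_CUBIC)[...,::-1])
cv2.imwrite("pics/c.png",np.hstack([cv2.imread("pics/c_scene.png"),cv2.imread("pics/c_side.png")]))
E
```

```text
[ 0.48789957 -0.21715496  0.14256652]
scene [0.0394 0.0824 0.2485 0.2532]
side [0.0418 0.2521 0.4324 0.4332]
```

View pics/c.png

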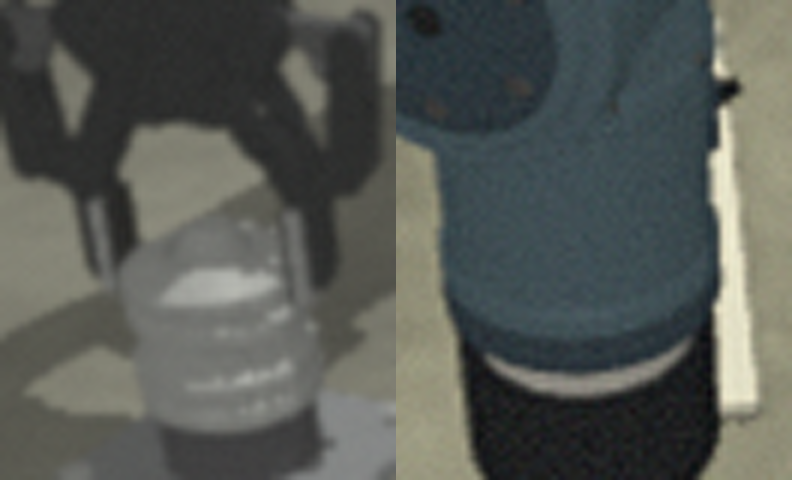

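The scene crop shows the top dome down on the stack (crop (215,285)) with no visible gap, and the 0.8 mm residual is close to the first dome's 0.5 mm. Release, retract, and verify.

arm_command:
  series:
    - [0,0,-0.001,0,0,0,0.06]
    - [0,0,-0.0015,0,0,0,0.06]
    - [0,0,-0.0015,0,0,0,0.085]
    - [0,0,-0.0015,0,0,0,0.085]
    - [0,0,-0.0015,0,0,0,0.085]

```text
time_s: 30.05
eef_pos: [0.4873, -0.2172, 0.1421]
eef_rot: [-0.0, 0.079, 0.997, -0.0]
wrist_force: [-0.9, 0.4, 0.0]
opening: 0.996
```

arm_command:
  series:
    - [0,0,0,0,0,0,0.085]
    - [0,0,-0.015,0,0,0,0.085]
    - [0,0,-0.05,0,0,0,0.085]
    - [0,0,-0.08,0,0,0,0.085]
    - [0,0,-0.1,0,0,0,0.085]

```text
time_s: 30.55
eef_pos: [0.488, -0.2176, 0.2446]
eef_rot: [0.001, 0.079, 0.997, -0.001]
wrist_force: [0.3, -1.0, 0.5]
opening: 0.997
```

arm_command:
  series:
    - [-0.01,0.03,0,0,0,0,0.085]
    - [-0.02,0.07,0,0,0,0,0.085]
    - [-0.03,0.11,-0.01,0,0,0,0.085]
    - [-0.03,0.15,-0.02,0,0,0,0.085]
    - [-0.03,0.17,-0.02,0,0,0,0.085]

```text
time_s: 31.05
eef_pos: [0.5449, -0.0514, 0.2637]
eef_rot: [0.001, 0.078, 0.997, 0.0]
wrist_force: [0.5, 0.5, -0.1]
opening: 0.993
```

```bash
python3 - <<'E'
from h import *
ims=[]
for n in("scene","side"):
    p,d=camera(n);w=world(n,d)
    r=np.hypot(w[...,0]-.4877,w[...,1]+.2161);k=(r<.036)&(w[...,2]>.02)&(w[...,2]<.12)&(d>0);q=w[k]
    t=q[(q[:,2]>.088)&(q[:,2]<.0975)&(np.hypot(q[:,0]-.4877,q[:,1]+.2161)>.0155)&(np.hypot(q[:,0]-.4877,q[:,1]+.2161)<.0225)]
    A=np.c_[t[:,:2]-t[:,:2].mean(0),np.ones(len(t))]
    print(n,"z pct",np.percentile(q[:,2],[5,50,90,98]).round(4),"top face n",len(t),np.linalg.lstsq(A,t[:,2],rcond=None)[0].round(3) if len(t)>5 else "")
    f=np.load(n+".npz")["p"].astype(int);df=np.abs(f-p).max(-1)
    for nm,b in {"scene":dict(bottle=(228,230,268,300),beaker=(392,240,436,282),wrench=(128,250,180,316)),"side":dict(bottle=(320,192,348,238),beaker=(272,142,300,182),wrench=(310,266,384,290))}[n].items():
        print("  ",nm,"changed px",(df[b[1]:b[3],b[0]:b[2]]>40).mean().round(3))
    v,u=np.where(k);c=(int(u.mean()),int(v.mean()));a=cv2.resize(p[c[1]-45:c[1]+45,c[0]-45:c[0]+45],(399,400),interpolation=cv2.INTER_CUBIC);ims.append(a)
cv2.imwrite("pics/end.png",np.hstack(ims)[...,::-1])
E
```

```text
scene z pct [0.0254 0.0699 0.0943 0.1022] top face n 64 [0.016 0.01  0.094]
   bottle changed px 0.0
   beaker changed px 0.0
   wrench changed px 0.0
side z pct [0.0271 0.0882 0.0971 0.1044] top face n 142 [0.006 0.008 0.096]
   bottle changed px 0.0
   beaker changed px 0.0
   wrench changed px 0.0
```

View pics/end.png

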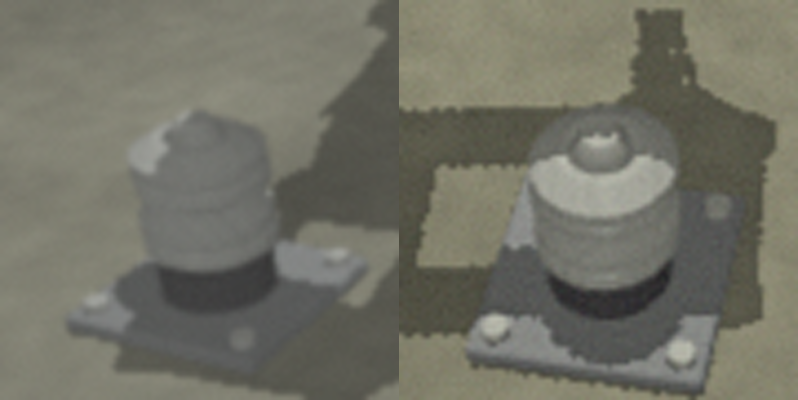

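Four washers are stacked flat at crop (205,190) and (605,200). The top face is at .094–.096 m (.094 expected) and tilted at most about 1°. The bystanders' pixels are unchanged.

```bash
python3 -c "
from bench import ctrl
print(ctrl.hand_in())"
```

```text
the job is handed in; nothing more can be done
None
```

All three washers are on the arbor. On top of the seated dish they go dome (far drum), dish (middle drum), dome (near drum), so the faces alternate all the way up. I lowered each until the wrist force showed contact, pressing with at most about 20 N, and only then let go. The job was handed in at about 31 s of the 67 s allowed.

**Stack height:** after each of the first two washers the top read .0616 and .078 m (.062 and .078 expected). The finished stack reads .094 m in the scene camera and .096 m in the side camera (.094 expected), tilted about 1° or less, which is within camera noise.

**Bystanders:** the bottle, beaker and wrench showed no changed pixels in either view, and the arm was left clear of everything.

**Small disagreements:**
- The two domes touched down 0.5–0.8 mm higher than predicted.
- The first dome measured about 0.8 mm off the arbor's axis, within the hole's 1.5 mm clearance.
- The two cameras differ by 2 mm on the final top height, about the calibration tolerance.

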